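# Push the ribbed power pack up the ramp into its charging bay

### The job

In the control van, push the power pack with the ribbed top up the ramp in front of it, into that bay of the charging tray, until it lies flat on the deck, square in the bay and home against the back stop. Slide it: do not lift it clear or tip it over. Leave the speaker box with the round grille where it stands in front of the other bay.

Things in the scene. Friction and masses are not known exactly. Their poses are not given: they have to be found in the camera images.
- tray: Fixed two-bay aluminium tray, 272 mm wide (x). Origin: desk level, between the bays; +y = up the ramp, z up. Bay centre lines x = -70, +70, each 124 clear. Full-width ramp y -130 to -40 rises 10 mm; level deck 10 mm up, y -40 to the back stop face at y +85 (stop 40 tall). Side walls and 16 mm divider, 34 tall, along the deck; outer walls flare out to y -67.
- pack_center (a point): Centre (half-way up) of the power pack: loose dark metal box, x 100, y 104, z 40 mm, 0.4 to 0.85 kg, seven ribs along y on its top. Starts flat on the desk before one bay (either), within 5 mm of its centre line, about 4 degrees of square, 10 to 40 mm short of the ramp, +y to the tray. Too wide to grasp: push its rear (-y) face. Home: centre at tray y +33, 30 mm above the desk.
- speaker_center (a point): Centre (half-way up) of the speaker box: loose dark metal box of the same size (100 x 104 x 40 mm) with a round grille 84 mm across on its top. Stands likewise before the other bay, and stays there.

How it is judged:
At the end, for the whole second after the job is handed in: The power pack rests flat on the deck of the bay it started in front of (tilt under 3 degrees), less than 15 mm from the back stop, within 20 mm of the bay's centre line and 12 degrees of square, at rest; the speaker box is within 20 mm of where it started (y of pack_center in the frame of tray between 0.018 and 0.045 m and ((x of pack_center in the frame of tray between -0.09 and -0.05 m and x of speaker_center in the frame of tray above 0 m) or (x of pack_center in the frame of tray between 0.05 and 0.09 m and x of speaker_center in the frame of tray below 0 m)) and z of pack_center in the frame of tray between 0.025 and 0.035 m and angle between pack_center's own z axis and vertical below 0.06 rad and angle between the y axis of pack_center and the y axis of tray, either way round below 0.21 rad and linear speed of pack below 0.01 m/s and distance of speaker_center from where it was at the start of the episode below 0.02 m); the robot touches nothing.
It fails at once if the power pack is lifted clear (more than about 28 mm above the deck) (height (world z) of pack_center above 0.058 m).
It fails at once if the power pack is tipped by more than 23 degrees (angle between pack_center's own z axis and vertical above 0.4 rad).
It fails at once if the speaker box is moved by more than 20 mm (distance of speaker_center from where it was at the start of the episode above 0.02 m).
It also fails if it takes over 35 s, if anything falls off the work surface, if the arm or the gripper's body presses on something with over 40 N, if the wrist force passes 120 N, or if a joint passes its speed limit or range.

### The arm

A 7-joint arm with a two-finger parallel gripper is mounted at the origin on the work surface. World frame = base frame: x ahead of the robot, y to its left, z up, the work surface at z = 0. Lengths are in m, angles in rad, forces in N, time in s.
With the tool pointing down it reaches from about 0.4 to 0.85 m from the base axis. Payload 10.4 kg.
Tool frame: the origin (TCP) lies between the finger pads; the fingertips stand 22 mm ahead of it and the grasp point (between the pads) lies 3 mm ahead of it; z points along the fingers, y is the line along which they close (so a half turn about z gives the same grasp; the last joint's range is limited). The gripper opens to 85 mm and grips with 20 to 120 N. Pads are 22 mm wide; open, the fingers measure 114 mm over their backs; the gripper's body (76 mm by 85 mm) begins 54 mm behind the grasp point. The pads swing forward as they close: fully open they stand 13 mm farther back than shut.
Start: joints at [-1.219, 0.332, -0.065, 1.46, 0.022, 1.35, -0.088], TCP at [0.229, 0.582, 0.253] pointing down, gripper open.
Joint ranges: [-2.6, 2.6], [-0.5, 2.12], [-1.47, 1.34], [0.16, 2.42], [-1.27, 4.41], [0.06, 2.06], [-2.6, 2.6]. Speed limits (rad/s): [2.22, 2.22, 2.79, 2.79, 3.14, 3.14, 3.14].

### API

Orientations are given as a unit quaternion [x, y, z, w].
In Python, from workcell import manip, camera, ticket, boxes_of, outline_of gives the robot as it stands.
- The arm moves only by the tool carry_out, never from a script. Its argument "deltas" is a list of rows, each a list of 5 numbers: the shift along the tool's x, y, z as a fraction of full scale, then the turn about the tool's z as a fraction of full scale, then the opening, from -1 (shut) to 1 (fully open), so that 0 is half open. In form: [[tx, ty, tz, spin, gripper], ...]. A call has 1 to 20 rows; each row is the pose to reach, as a shift and turn from the pose commanded when the call began, along the tool's axes at that moment; what a row does not reach only later rows make up. Full scale, the value 1, is 150 mm for a shift and 30 degrees for a turn. A row lasts 1/8 s, in which the tool goes at most 62.5 mm and 10.7 degrees, less where a joint would pass 70% of its speed; a pose out of reach is approached as far as the arm can. A call with a number of a shift or a turn outside -1 to 1 is refused whole. A call with a gripper value outside its range is refused whole. The fingers move at their own pace and stop on an object; "force" is the grip in N (left out, the last holds). Time passes only in rows, so rows that repeat a pose let the fingers close. It gives the time, the measured TCP pose, the force, the opening and the grip force at its end, in the units of the state.
- manip.get_obs(): the state, without advancing time (a new reading comes with each control period).
- camera(name): name is "scene" or "top" or "wrist"; returns a dict with "img" (400x640x3 uint8, red, green, blue), "depth" (400x640 float32, m along the optical axis (not along the pixel's ray), 0 where there is no reading), "vertical_fov" (degrees; the focal length in pixels is half the picture's height over the tangent of half this angle, whatever the lens; pixels are square), "cx", "cy" (the principal point, pixels), "R" (3x3) and "t" (3): a world point X has camera coordinates R X + t. Camera axes: x right, y down, z forward; pixel columns grow to the right and rows downward; lengths in m; the calibration is good to about 2 mm. A picture is of the moment at which its call begins.
- ticket.hand_in(): hands the job in; it is judged then, once.
Trained networks look in a picture, given as the dict that the camera call returned (one of the last four; its "shot" number tells which), for a name from the list of things; names that differ only in an ending like _2 or _b are one class to them, and where a whole thing is asked for, a point or a joint stands for the part that bears it (a point fixed in the world has none). Each returns a list of dicts, best first, with "conf" (0 to 1); they miss things now and then, are a little off and sometimes report something else, mostly with a low value. They report only what shows in the picture. A call takes as long as a camera call.
- boxes_of(query, picture): "position" ([x, y, z] in m, in world coordinates, good to about 4 mm: the middle of the surface that is visible of it).
- outline_of(query, picture): "region" (400x640 bool, what is visible of it).
The state is a dict: "clock": time; "joint_pos": joint angles; "joint_velocities": joint speeds; "tau": joint torques, N m; "position": TCP position; "ee_rot": TCP orientation; "ft_force": force on the tool from outside, world axes, zero at the start; "torque": the same for the moment, N m; "grip_width": opening from 0.0 (shut) to 1.0 (fully open); "grasp_force": force on a finger pad.
Only numpy, scipy, OpenCV 4.12 (cv2) and the standard library are available. Lean on these libraries where they do the work, as an engineer would, in place of code of your own. Each camera call takes 0.05 s, during which the arm holds its last target. There are 200 camera calls.

## Working session

There is one attempt and no reset: what is moved stays moved. The work goes in short steps, Python scripts to look and compute and a tool call to move; the robot and the scene stay as the last step left them, time stands still between calls to the robot, and variables do not carry over. Pictures are saved under pics/ and viewed, at most 10 in all, crops included, and the job is handed in when it is done.

Besides the shell and the picture viewer there is one more tool, called as a command line: name --pt "numbers of a row" for each row, then --argument value for the rest. carry_out: Moves the arm, as the interface text tells. Its arguments: {"type":"object","properties":{"deltas":{"type":"array","items":{"type":"array","items":{"type":"number"}}},"force":{"type":"number"}},"required":["deltas"]}

```bash
mkdir -p pics; cat > h.py <<'E'
import numpy as np, cv2
from workcell import manip, camera, ticket, boxes_of, outline_of
def cloud(p):
    f=200/np.tan(np.radians(p["vertical_fov"])/2)
    v,u=np.mgrid[0:400,0:640]; d=p["depth"]
    c=np.stack([(u-p["cx"])/f*d,(v-p["cy"])/f*d,d],-1)
    return (c-p["t"])@p["R"]
def rect(p,m,zlo,zhi):
    X=cloud(p); k=m&(p["depth"]>0)&(X[...,2]>zlo)&(X[...,2]<zhi)
    P=X[k]; (c,s,a)=cv2.minAreaRect((P[:,:2]*1000).astype(np.float32))
    return c,s,a,np.median(P[:,2]),len(P)
E
python3 - <<'E'
from h import *
o=manip.get_obs(); print(o["position"],o["ee_rot"],o["clock"])
ims=[]
for n in("top","scene"):
    p=camera(n); ims.append(p["img"])
    for q in("pack_center","speaker_center","tray"):
        print(n,q,[(np.round(b["position"],3),round(b["conf"],2)) for b in boxes_of(q,p)[:3]])
        for r in outline_of(q,p)[:1]:
            m=r["region"]; print(r["conf"],m.sum(), np.argwhere(m).mean(0))
            try: print(rect(p,m,*((.03,.06) if q!="tray" else (-.01,.06))))
            except Exception as e: print(e)
cv2.imwrite("pics/a.png",cv2.resize(np.vstack(ims)[...,::-1],(480,600)))
E
```

```text
[0.22868496 0.58128184 0.2525066 ] [ 1.86301735e-01  9.82492313e-01 -7.11343911e-04 -1.11454679e-04] 0.0
top pack_center [(array([ 0.435, -0.184,  0.035]), 0.69)]
0.83 3868 [276.81540848 427.46070321]
((435.6513671875, -183.61795043945312), (103.9754409790039, 99.96204376220703), 86.37455749511719, np.float64(0.03498699786239756), 3621)
top speaker_center [(array([ 0.572, -0.177,  0.034]), 0.82)]
0.58 3683 [195.75210426 423.24409449]
((577.046630859375, -179.2574005126953), (104.13797760009766, 100.37052154541016), 81.94001770019531, np.float64(0.03868785006346202), 3329)
top tray [(array([0.527, 0.008, 0.01 ]), 0.93)]
0.75 19989 [223.47611186 316.70463755]
((533.5299072265625, 5.5474090576171875), (230.49667358398438, 294.80377197265625), 83.68169403076172, np.float64(0.009481283007631411), 19901)
scene pack_center [(array([ 0.46 , -0.178,  0.036]), 0.67)]
0.63 2722 [185.21858927 208.33468038]
((439.3060302734375, -183.89889526367188), (103.95169067382812, 99.54279327392578), 86.8466567993164, np.float64(0.038012969155307455), 2020)
scene speaker_center [(array([ 0.595, -0.178,  0.032]), 0.92)]
0.7 3830 [242.80939948 204.2924282 ]
((578.8920288085938, -179.66314697265625), (104.20171356201172, 102.82888793945312), 82.06513977050781, np.float64(0.03930093407788184), 3056)
scene tray [(array([0.558, 0.01 , 0.01 ]), 0.64)]
0.92 15044 [223.59093326 311.01076841]
((512.2062377929688, 8.058692932128906), (232.7793426513672, 327.104736328125), 84.47164916992188, np.float64(0.010550025095602208), 14987)
```

View pics/a.png

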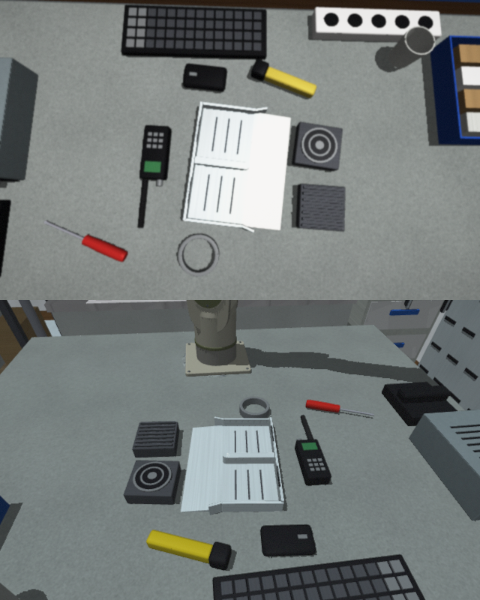

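```bash
python3 - <<'E'
from h import *
for n in("top","scene"):
    p=camera(n); X=cloud(p); m=outline_of("tray",p)[0]["region"]
    m=cv2.dilate(m.astype(np.uint8),np.ones((7,7)))>0
    s=m&(p["depth"]>0)&(X[...,2]>.0365)&(X[...,2]<.045)&(X[...,1]>.03)
    P=X[s]; print(n,"stop",len(P),cv2.minAreaRect((P[:,:2]*1000).astype(np.float32)))
    s=m&(p["depth"]>0)&(X[...,2]>.028)&(X[...,2]<.0365)&(X[...,1]<.06)
    P=X[s][:,:2]*1000
    k,l=cv2.connectedComponents(s.astype(np.uint8))
    for i in range(1,k):
        Q=(X[l==i][:,:2]*1000).astype(np.float32)
        if len(Q)>25: print(" wall",len(Q),cv2.minAreaRect(Q),cv2.fitLine(Q,cv2.DIST_HUBER,0,.01,.01).ravel().round(3))
E
```

```text
top stop 605 ((536.0291748046875, 81.51506042480469), (63.342933654785156, 271.97772216796875), 83.97270202636719)
 wall 269 ((664.0220947265625, 0.5811004638671875), (118.91413116455078, 11.513185501098633), 87.5692367553711) [6.8000e-02 9.9800e-01 6.6375e+02 3.9580e+00]
 wall 428 ((530.0275268554688, 21.354347229003906), (78.60488891601562, 16.493623733520508), 83.69671630859375) [1.09000e-01 9.94000e-01 5.29887e+02 2.12550e+01]
 wall 206 ((392.6524658203125, 14.518115997314453), (90.50824737548828, 10.187365531921387), 79.80333709716797) [1.63000e-01 9.87000e-01 3.93257e+02 1.69940e+01]
scene stop 427 ((537.7894897460938, 106.6611328125), (275.2839660644531, 61.3318977355957), 4.949838161468506)
 wall 199 ((395.02398681640625, 15.024774551391602), (91.6597671508789, 11.507057189941406), 81.40704345703125) [1.61000e-01 9.87000e-01 3.96796e+02 1.77320e+01]
 wall 381 ((532.300048828125, 20.643430709838867), (78.58013916015625, 17.515161514282227), 84.03873443603516) [1.12000e-01 9.94000e-01 5.34873e+02 2.05680e+01]
 wall 402 ((666.7728881835938, 0.3601646423339844), (119.61273193359375, 11.76366138458252), 87.25271606445312) [8.00000e-02 9.97000e-01 6.68043e+02 3.61900e+00]
```

The top view shows the ribbed pack at about (320,207) and the speaker at (318,145), both to the right of the tray. The tray's +y points left in the image, which is world +y, with yaw about -6.2°. In the tray frame the pack is at (-72, -215) mm, yawed about +3°. I'll go behind it in an arc.

carry_out --pt "-0.9 -0.6 0 1 0" --pt "-0.9 -0.6 0 1 0" --pt "-0.9 -0.6 0 1 0" --pt "-0.9 -0.6 0 1 0"

```text
clock: 1.4
position: [0.324, 0.4459, 0.2539]
ee_rot: [0.437, 0.899, 0.0, 0.0]
ft_force: [-0.2, 0.9, 0.0]
grip_width: 0.5
grasp_force: 0.0
```

carry_out --pt "-1 0 0 1 0" --pt "-1 0 0 1 0" --pt "-1 0 0 1 0" --pt "-1 0 0 1 0"

```text
clock: 1.9
position: [0.4158, 0.3303, 0.2535]
ee_rot: [0.653, 0.757, 0.0, 0.0]
ft_force: [-0.6, 0.5, -0.2]
grip_width: 0.496
grasp_force: 0.0
```

carry_out --pt "-1 0.3 0 0.49 0" --pt "-1 0.3 0 0.49 0" --pt "-1 0.3 0 0.49 0"

```text
clock: 2.28
position: [0.4822, 0.1884, 0.2535]
ee_rot: [0.744, 0.669, 0.0, 0.0]
ft_force: [-0.3, 0.7, -0.5]
grip_width: 0.502
grasp_force: 0.0
```

carry_out --pt "-1 0 0 0 0" --pt "-1 0 0 0 0" --pt "-1 0 0 0 0"

```text
clock: 2.65
position: [0.4652, 0.0389, 0.2536]
ee_rot: [0.743, 0.669, 0.0, 0.0]
ft_force: [0.4, 0.6, -0.0]
grip_width: 0.506
grasp_force: 0.0
```

carry_out --pt "-1 0 0 0 0" --pt "-1 0 0 0 0" --pt "-1 0 0 0 0"

```text
clock: 3.02
position: [0.4493, -0.1104, 0.2537]
ee_rot: [0.743, 0.669, 0.0, 0.0]
ft_force: [-0.1, 0.2, 0.1]
grip_width: 0.5
grasp_force: 0.0
```

carry_out --pt "-1 0 0 0 0" --pt "-1 0 0 0 0" --pt "-1 0 0 0 0" --pt "-1 0 0 0 0"

```text
clock: 3.52
position: [0.4338, -0.2582, 0.2534]
ee_rot: [0.744, 0.669, -0.0, 0.0]
ft_force: [0.4, 1.0, 0.5]
grip_width: 0.502
grasp_force: 0.0
```

carry_out --pt "-0.12 -0.03 0.8 0 0" --pt "-0.12 -0.03 0.8 0 0" --pt "-0.12 -0.03 0.8 0 0"

```text
clock: 3.9
position: [0.4254, -0.2726, 0.1301]
ee_rot: [0.743, 0.669, -0.002, -0.003]
ft_force: [0.2, 0.4, 0.9]
grip_width: 0.499
grasp_force: 0.0
```

carry_out --pt "0 0 0.3 0 0" --pt "0 0 0.64 0 0" --pt "0 0 0.64 0 0" --pt "0 0 0.64 0 0"

```text
clock: 4.4
position: [0.4289, -0.2754, 0.04]
ee_rot: [0.744, 0.669, 0.001, 0.001]
ft_force: [0.6, -0.3, 0.2]
grip_width: 0.498
grasp_force: 0.0
```

```bash
cat > m.py <<'E'
from h import *
import sys
o=manip.get_obs()
O=np.array([531,21.7]); u=np.array([.108,.994]); e=np.array([.994,-.108])
T=lambda w:(np.round((np.array(w)[:2]-O)@e,1),np.round((np.array(w)[:2]-O)@u,1))
print("tcp",T(o["position"]*1000),o["position"][2],"F",o["ft_force"].round(1),o["clock"])
for n in("top","scene"):
    p=camera(n)
    for q in("pack_center","speaker_center"):
        for r in outline_of(q,p)[:1]:
            c,s,a,z,k=rect(p,r["region"],.034,.06); print(n,q,round(r["conf"],2),T(c),np.round(s),"rel yaw",round(a-83.8,1),z.round(4),k)
    if n=="scene" and len(sys.argv)>1: cv2.imwrite("pics/%s.png"%sys.argv[1],p["img"][...,::-1])
E
python3 m.py b
```

```text
tcp (np.float64(-69.4), np.float64(-306.3)) 0.040034976900848965 F [ 0.6 -0.3  0.2] 4.4
top pack_center 0.82 (np.float64(-72.7), np.float64(-214.4)) [102.  99.] rel yaw 3.0 0.0384 2497
top speaker_center 0.68 (np.float64(66.8), np.float64(-194.5)) [103.  99.] rel yaw -1.6 0.039 3118
scene pack_center 0.97 (np.float64(-68.1), np.float64(-213.9)) [103.  98.] rel yaw 4.8 0.0388 1778
scene speaker_center 0.57 (np.float64(69.6), np.float64(-195.1)) [104. 101.] rel yaw -2.1 0.0398 2938
```

View pics/b.png

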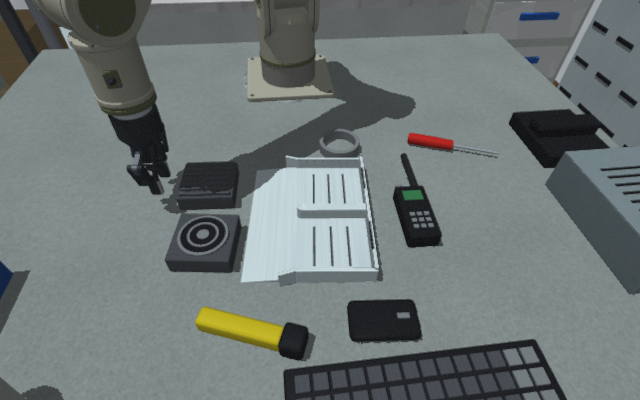

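The gripper at (145,165) stands behind the pack at (208,185), and nothing is touching. I'll push now.

carry_out --pt "0.08 0 0.01 0 0" --pt "0.14 0 0.01 0 0" --pt "0.2 0 0.01 0 0" --pt "0.26 0 0.01 0 0" --pt "0.32 0 0.01 0 0" --pt "0.38 0 0.01 0 0" --pt "0.44 0 0.01 0 0" --pt "0.5 0 0.01 0 0" --pt "0.5 0 0.01 0 0"

```text
clock: 5.82
position: [0.4352, -0.1997, 0.0358]
ee_rot: [0.744, 0.669, 0.0, -0.0]
ft_force: [-0.2, -1.1, -0.3]
grip_width: 0.501
grasp_force: 0.0
```

```bash
python3 m.py
```

```text
tcp (np.float64(-71.3), np.float64(-230.4)) 0.03576140369936198 F [-0.2 -1.1 -0.3] 5.825
top pack_center 0.76 (np.float64(-70.2), np.float64(-165.4)) [103.  99.] rel yaw 0.3 0.0369 3020
top speaker_center 0.79 (np.float64(67.1), np.float64(-194.6)) [103. 100.] rel yaw -1.8 0.0389 3171
scene pack_center 0.77 (np.float64(-66.1), np.float64(-165.9)) [103.  99.] rel yaw 1.4 0.0392 1918
scene speaker_center 0.91 (np.float64(69.9), np.float64(-195.1)) [104. 101.] rel yaw -2.0 0.0399 2906
```

The pack is square and centred, so I'll continue up the ramp.

carry_out --pt "0.06 0 0 0 0" --pt "0.12 0 0 0 0" --pt "0.18 0 0 0 0" --pt "0.24 0 0 0 0" --pt "0.3 0 0 0 0" --pt "0.36 0 0 0 0" --pt "0.42 0 0 0 0" --pt "0.48 0 0 0 0" --pt "0.54 0 0 0 0" --pt "0.6 0 0 0 0" --pt "0.66 0 0 0 0" --pt "0.72 0 0 0 0" --pt "0.72 0 0 0 0"

```text
clock: 7.75
position: [0.4466, -0.0922, 0.0357]
ee_rot: [0.744, 0.669, 0.0, -0.0]
ft_force: [0.1, -0.1, -0.3]
grip_width: 0.5
grasp_force: 0.0
```

```bash
python3 m.py c
```

```text
tcp (np.float64(-71.6), np.float64(-122.3)) 0.035715022407619486 F [ 0.1 -0.1 -0.3] 7.75
top pack_center 0.61 (np.float64(-70.2), np.float64(-57.2)) [103. 100.] rel yaw -0.2 0.045 3471
top speaker_center 0.95 (np.float64(70.1), np.float64(-194.6)) [104.  94.] rel yaw -2.2 0.0393 2392
scene pack_center 0.59 (np.float64(-68.5), np.float64(-58.7)) [103. 136.] rel yaw -0.3 0.0459 2104
scene speaker_center 0.69 (np.float64(69.7), np.float64(-194.9)) [104. 102.] rel yaw -2.2 0.0398 2922
```

View pics/c.png

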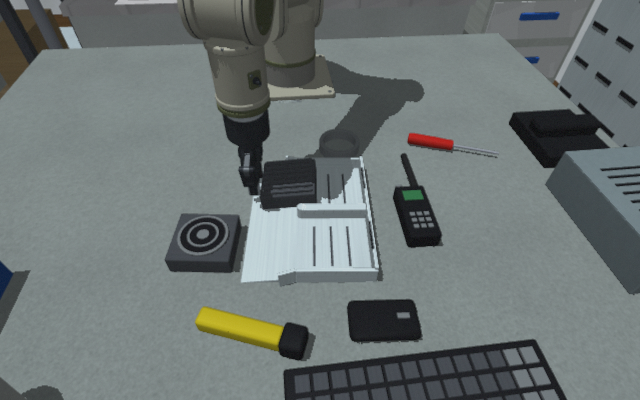

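The pack at (290,185) is on the ramp, square and in the bay mouth. I'll push on, slowing near the stop.

carry_out --pt "0.06 0 0 0 0" --pt "0.12 0 0 0 0" --pt "0.18 0 0 0 0" --pt "0.24 0 0 0 0" --pt "0.3 0 0 0 0" --pt "0.36 0 0 0 0" --pt "0.42 0 0 0 0" --pt "0.48 0 0 0 0" --pt "0.52 0 0 0 0" --pt "0.55 0 0 0 0" --pt "0.55 0 0 0 0"

```text
clock: 9.43
position: [0.4554, -0.0109, 0.0358]
ee_rot: [0.744, 0.668, 0.0, -0.0]
ft_force: [0.6, -0.3, 0.4]
grip_width: 0.501
grasp_force: 0.0
```

```bash
python3 m.py
```

```text
tcp (np.float64(-71.6), np.float64(-40.6)) 0.035760096085580215 F [ 0.6 -0.3  0.4] 9.425
top pack_center 0.89 (np.float64(-70.2), np.float64(54.7)) [ 42. 100.] rel yaw -1.3 0.0451 1428
top speaker_center 0.85 (np.float64(67.1), np.float64(-194.5)) [103. 100.] rel yaw -2.0 0.0391 3030
scene pack_center 0.79 (np.float64(-60.7), np.float64(22.2)) [104. 112.] rel yaw 0.1 0.0478 2098
scene speaker_center 0.95 (np.float64(69.7), np.float64(-195.0)) [104. 101.] rel yaw -1.6 0.0399 2904
```

carry_out --pt "0.02 0 0 0 0" --pt "0.04 0 0 0 0" --pt "0.04 0 0 0 0"

```text
clock: 10.1
position: [0.4561, -0.005, 0.0358]
ee_rot: [0.744, 0.668, 0.0, -0.0]
ft_force: [1.5, 0.2, -0.2]
grip_width: 0.5
grasp_force: 0.0
```

carry_out --pt "0.01 0 0 0 0" --pt "0.01 0 0 0 0"

```text
clock: 10.35
position: [0.4562, -0.0038, 0.0358]
ee_rot: [0.744, 0.668, 0.0, -0.0]
ft_force: [-1.3, 0.1, -0.2]
grip_width: 0.501
grasp_force: 0.2
```

carry_out --pt "0.01 0 0 0 0" --pt "0.02 0 0 0 0"

```text
clock: 10.6
position: [0.4565, -0.0009, 0.0358]
ee_rot: [0.744, 0.668, 0.0, 0.0]
ft_force: [-0.2, -1.2, 0.7]
grip_width: 0.497
grasp_force: 0.8
```

carry_out --pt "-0.2 0 0 0 0" --pt "-0.4 0 0 0 0" --pt "-0.5 0 0 0 0" --pt "-0.6 0 -0.3 0 0" --pt "-0.8 0 -0.7 0 0" --pt "-0.8 0 -0.9 0 0" --pt "-0.8 0 -0.9 0 0"

```text
clock: 11.48
position: [0.4452, -0.12, 0.1731]
ee_rot: [0.744, 0.668, 0.002, 0.001]
ft_force: [0.5, 1.1, 0.1]
grip_width: 0.501
grasp_force: 0.0
```

```bash
python3 m.py d; python3 - <<'E'
from h import *
p=camera("top"); X=cloud(p); m=outline_of("pack_center",p)[0]["region"]&(p["depth"]>0)&(X[...,2]>.044)
P=X[m]; c=P.mean(0); n=np.linalg.svd(P-c)[2][2] if len(P)<4000 else 0; print(c,n,len(P))
E
```

```text
tcp (np.float64(-69.9), np.float64(-150.2)) 0.17306504323899102 F [0.5 1.1 0.1] 11.475
top pack_center 0.77 (np.float64(-70.2), np.float64(33.3)) [107. 100.] rel yaw 0.0 0.0451 3789
top speaker_center 0.69 (np.float64(67.3), np.float64(-194.7)) [104.  99.] rel yaw -1.6 0.0391 2927
scene pack_center 0.65 (np.float64(-69.2), np.float64(31.3)) [104. 129.] rel yaw 0.9 0.0477 2093
scene speaker_center 0.62 (np.float64(69.6), np.float64(-194.9)) [104. 101.] rel yaw -2.0 0.0398 2933
[0.46391594 0.06222514 0.04780792] [-7.05638773e-05  1.47169672e-03  9.99998915e-01] 2576
```

View pics/d.png

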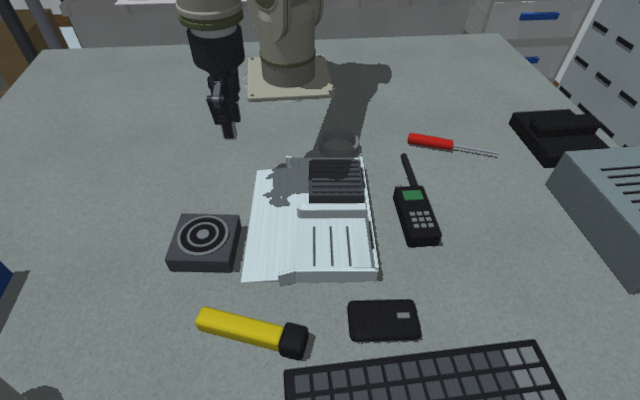

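The pack at (337,180) lies flat in its bay at tray y of about 32–33 mm, against the stop. The speaker hasn't moved, and the gripper is clear of everything.

```bash
python3 -c "
from workcell import ticket; print(ticket.hand_in())"
```

```text
the job is handed in; nothing more can be done
None
```

The ribbed power pack was pushed up the ramp and measured flat, square and home against the back stop of its bay; the speaker box stayed where it stood, and the job is handed in (no verdict came back).

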